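Third hand: hold an injector against the sprung stop of its fixture

TASK

I need a third hand while I tighten this injector. First turn the black knob of the blue fixture until its white line points at the red mark, then take the injector that lies by itself on the right of the bench, lay it in the fixture's two notches with its thin nozzle end over the stop fork, and slide it along, without ramming it, until its shoulder pushes the sprung fork back and the red pointers stand in the green bands (a push of about 10 N). Finish while still gripping and pressing it there, neither letting go nor easing off, and leave the grease tin, the nut and the brush alone.

Things in the scene. Friction and masses are not known exactly. Their poses are not given: they have to be found in the camera images.
- fixture: Fixed holding fixture, blue base plate 320 x 96 x 10 mm. Its +x is the pressing direction, from rear rest to fork and knob; z up. Origin: on the bench, on the centre line, below the fork's front face as it stands with the knob on its mark. Plate x = -128 to 192 mm; knob axis at x = 150 mm. Between rear rest and fork nothing is higher than z = 32 mm: room for fingers.
- rear_rest (a point): Middle of the floor of the aluminium rear rest's notch, 45 mm above the bench, at x = -90 mm in the fixture's frame, axes as the fixture's. The rest is 10 mm thick along x and 52 mm wide; floor 16 mm wide, sides sloping outward at 45 degrees up to 13 mm above the floor. It carries the injector's 24 mm body.
- seat (a point): Where the injector's origin lies when it is laid in both notches with 10 mm left to slide to the fork (knob on its mark): x = -47, y = 0, z = 45 mm in the fixture's frame, axes as the fixture's. The injector's -y axis (nozzle) must then point along the fixture's +x. The shoulder meets the fork when the injector has slid 10 mm along +x from here.
- fork: Steel stop fork on the sprung slide: upright plate 48 mm wide, 12 mm thick. Origin at bench height below its front face (towards the rest), on the centre line; axes as the fixture's. Notch open upward for the injector's 16 mm neck: floor at z = 49 mm, 19 mm wide up to z = 60 mm, flaring at 45 degrees to the top at z = 68 mm. The shoulder bears on its front face.
- stop_slide (a joint): How far the sprung fork is pressed back, in m, 0 to 0.016. Push = 1 N + 1 N per mm. The green bands on the carriage's two white scales mean 5 to 13 mm, that is 6 to 14 N; a red pointer arm from the fork runs over each scale.
- knob (a joint): Knob angle in rad, 0 to 2.4, growing clockwise seen from above; the red mark on the white dial is at 1.2. At 0 its white line points along the fixture's -x (towards the fork). It starts between 0 and 0.5, takes about 0.25 N m to turn and stays where it is left. By a rack it moves carriage and fork 12 mm per rad towards the rest.
- knob_grip (a point): On the knob's axis at the height to grip, 71 mm above the bench. The grip is an upright black bar 44 x 12 mm, z = 53 to 82 mm above the bench, on a disc 47 mm in diameter; a white line runs over one end of the bar. The point's x axis lies along the bar and turns with it; its -x points along the white line.
- injector: The injector to hold: pale, 190 mm long, 0.4 to 0.6 kg, alone on the right, not one of those on the mat. Origin: underside, middle; z up; black connector end at y = +95 mm, nozzle tip at y = -95. Body y = -37 to 72 mm: 25 high, 24 wide, grip it across at y = -15 to 15. Neck y = -71 to -37: 16 thick, underside at z = 4. A side port on the connector half rises to z = 48.
- injector_shoulder (a point): Middle of the injector's shoulder, the step from the 24 mm body to the 16 mm neck: y = -37 mm, z = 12.5 mm in the injector's frame.
- grease_tin: Bystander: blue and grey round tin, 68 mm wide, 34 mm high; origin at the centre of its underside. Not to be moved.
- union_nut: Bystander: loose steel union nut, 24 x 27 x 20 mm; origin at the centre of its underside. Not to be moved.
- brush: Bystander: wooden wire brush, 210 x 22 x 26 mm; origin at the centre of its underside. Not to be moved.

How it is judged:
By the outcome, as a careful person would: the job done as asked, in the order asked, and still so for the second after the job is handed in, while the arm keeps its last pose, push and grip.
It also fails if it takes over 58 s, if anything falls off the work surface, if the arm or the gripper's body presses on something with over 40 N, if the wrist force passes 120 N, or if a joint passes its speed limit or range.

ROBOT

A 6-joint arm with a two-finger parallel gripper is mounted at the origin on a cart in front of the work surface, level with it; the furniture and walls round the work are solid. World frame = base frame: x ahead of the robot, y to its left, z up, the work surface at z = 0. Lengths are in m, angles in rad, forces in N, time in s.
With the tool pointing down it reaches from about 0.25 to 0.8 m from the base axis. Payload 8.5 kg.
Tool frame: the origin (TCP) lies at the very end of the fingers, on their centre line; the grasp point (between the pads) lies 19 mm behind it (arm.hold_point_z is the distance from the TCP to the grasp point, in m); z points along the fingers, y is the line along which they close (so a half turn about z gives the same grasp; the last joint's range is limited). The gripper opens to 85 mm and grips with 20 to 120 N. Pads are 22 mm wide; open, the fingers measure 114 mm over their backs; the gripper's body (76 mm by 85 mm) begins 54 mm behind the grasp point. The pads swing forward as they close: fully open they stand 13 mm farther back than shut.
Start: joints at [0, 0.238, -0.013, 1.319, 0, 1.571], TCP at [0.525, -0, 0.231] pointing down, gripper open.
Joint ranges: [-2.66, 2.66], [-1.03, 1.9], [-1.14, 1.46], [-1.82, 2.27], [-1.45, 1.34], [-3.14, 3.14]. Speed limits (rad/s): [2.22, 2.22, 2.79, 3.14, 3.14, 3.14].

INTERFACE

Orientations are given as a unit quaternion [w, x, y, z].
In Python, from station import arm gives the robot as it stands.
- The arm moves only by the tool arm_command, never from a script. Its arguments are lists of equal length, an entry for each row: "xyz": the shift along the world's x, y, z in m, a list of three; "rotation": the turn, a rotation vector about the world's x, y, z in degrees, a list of three. A call has 1 to 5 rows; each row is the pose to reach, as a shift and turn from the pose commanded when the call began; what a row does not reach only later rows make up. A row lasts 1/10 s, in which the tool goes at most 50 mm and 8.59 degrees, less where a joint would pass 70% of its speed; a pose out of reach is approached as far as the arm can. A call with a gripper value outside its range is refused whole. "hand" is the opening, from 0 (shut) to 1 (fully open), set as the call begins (left out, the last holds). The fingers move at their own pace and stop on an object; "force" is the grip in N (left out, the last holds). Time passes only in rows, so rows that repeat a pose let the fingers close. It gives the time, the measured TCP pose, the force, the opening and the grip force at its end, in the units of the state.
- arm.get_obs(): the state, without advancing time (a new reading comes with each control period).
- arm.grab_frame(name): name is "scene" or "side" or "wrist"; returns a dict with "color" (400x640x3 uint8, red, green, blue), "fx", "fy", "cx", "cy" (pixels), "R" (3x3) and "t" (3): a world point X has camera coordinates R X + t. Camera axes: x right, y down, z forward; pixel columns grow to the right and rows downward; lengths in m; the calibration is good to about 2 mm. A picture is of the moment at which its call begins. There is no depth.
- arm.sign_off(): hands the job in; it is judged then, once.
The state is a dict: "t": time; "qpos": joint angles; "qd": joint speeds; "effort": joint torques, N m; "ee_pos": TCP position; "ee_rot": TCP orientation; "force": force on the tool from outside, world axes, zero at the start; "wrist_torque": the same for the moment, N m; "finger_gap": finger opening in m; "grip_force": force on a finger pad.
Only numpy, scipy, OpenCV 4.12 (cv2) and the standard library are available. Lean on these libraries where they do the work, as an engineer would, in place of code of your own. Each camera call takes 0.05 s, during which the arm holds its last target. There are 200 camera calls.

## Working session

There is one attempt and no reset: what is moved stays moved. The work goes in short steps, Python scripts to look and compute and a tool call to move; the robot and the scene stay as the last step left them, time stands still between calls to the robot, and variables do not carry over. Pictures are saved under pics/ and viewed, at most 10 in all, crops included, and the job is handed in when it is done.

Besides the shell and the picture viewer there is one more tool, called after ">>>" as name(argument=value, ...) on one line, values as JSON. arm_command: Moves the arm, as the interface text tells. Its arguments: {"type":"object","properties":{"xyz":{"type":"array","items":{"type":"array","items":{"type":"number"}}},"rotation":{"type":"array","items":{"type":"array","items":{"type":"number"}}},"hand":{"type":"number"},"force":{"type":"number"}},"required":["xyz","rotation"]}

```bash
mkdir -p pics
cat > h.py <<'E'
import numpy as np,cv2
from station import arm
def ray(f,u,v,z):
    R=np.array(f["R"]);t=np.array(f["t"]);c=-R.T@t
    d=R.T@np.array([(u-f["cx"])/f["fx"],(v-f["cy"])/f["fy"],1]);return c+d*(z-c[2])/d[2]
def proj(f,X):
    p=np.array(f["R"])@np.array(X)+np.array(f["t"]);return np.array([f["fx"]*p[0]/p[2]+f["cx"],f["fy"]*p[1]/p[2]+f["cy"]])
def shot(n,fn):
    import pickle
    f=arm.grab_frame(n);pickle.dump(f,open('pics/'+fn+'.pkl','wb'));cv2.imwrite('pics/'+fn+'.png',f["color"][:,:,::-1]);return f
E
python3 - <<'E'
from h import *
for n in("scene","side"):
    f=shot(n,n+'0'); R=np.array(f["R"]);print(n,-R.T@f["t"],R[2],f["fx"])
print(arm.get_obs())
E
```

```text
scene [-0.06223956 -0.44170038  0.80077601] [ 0.60230538  0.3511669  -0.71687518] 405.3072741264395
side [ 0.47199734 -1.17544469  0.56365864] [ 0.07029295  0.91505122 -0.39716517] 429.12003140601945
{'t': 0.1, 'qpos': array([-1.10339422e-06,  2.38757478e-01, -1.41767015e-02,  1.31919312e+00,
       -4.47436208e-05,  1.57080071e+00]), 'qd': array([ 0.00022017, -0.00305329,  0.00180145, -0.00016633, -0.00040245,
        0.00065189]), 'effort': array([-1.94144020e-03, -5.39726973e+01,  3.46997201e+01,  1.33770503e-02,
       -6.54985024e-05, -4.83787790e-05]), 'ee_pos': array([ 5.24626681e-01, -1.43062129e-05,  2.30720033e-01]), 'ee_rot': array([-4.54748393e-04,  7.07108554e-01,  7.07104694e-01, -4.86388448e-04]), 'force': array([ 0.19589428, -0.11314426, -0.28691282]), 'wrist_torque': array([-0.02507915, -0.01416244, -0.03690055]), 'grip_force': 0.0, 'finger_gap': 0.08529518881961788}
```

View pics/scene0.png

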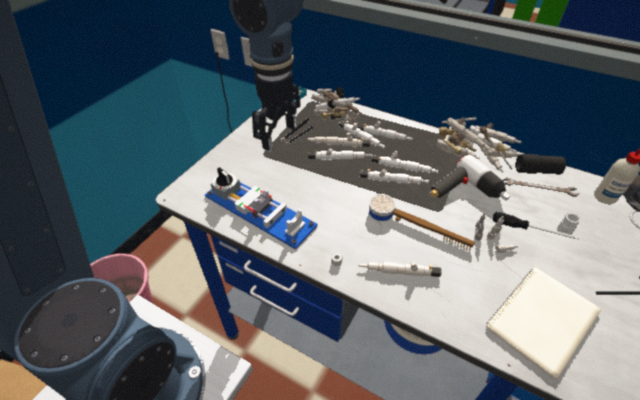

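View pics/side0.png

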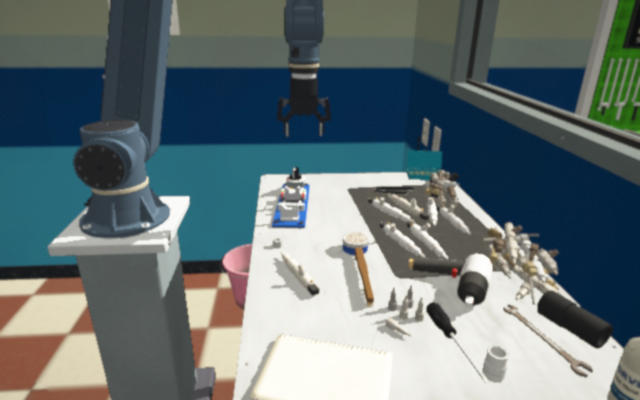

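The scene view shows the fixture around (260,210), with the knob at (224,180). The injector runs from nozzle (360,267) to connector (440,271), the nut is at (336,260), and the tin and brush are at (382,205) to (472,240). I'll enlarge that area.

```bash
python3 - <<'E'
import cv2
a=cv2.imread('pics/scene0.png')
x=cv2.resize(a[160:250,195:325],None,fx=6,fy=6,interpolation=cv2.INTER_CUBIC)
cv2.imwrite('pics/c1.png',x)
E
python3 - <<'E'
import pickle
from h import *
f=pickle.load(open('pics/scene0.pkl','rb'))
for n,u,v,z in [('tip',359,266,.0125),('conn',441,271,.0125),('nut',336,259,.01),('tin',382,206,.02),('brush end',473,242,.01),('knobtop',222,174,.082),('resttop',293,222,.058)]: print(n,ray(f,u,v,z).round(4))
E
```

```text
tip [ 0.4533 -0.2482  0.0125]
conn [ 0.5332 -0.4183  0.0125]
nut [ 0.4462 -0.1915  0.01  ]
tin [ 0.6486 -0.2205  0.02  ]
brush end [ 0.6553 -0.46    0.01  ]
knobtop [0.493  0.1746 0.082 ]
resttop [ 0.4604 -0.0651  0.058 ]
```

View pics/c1.png

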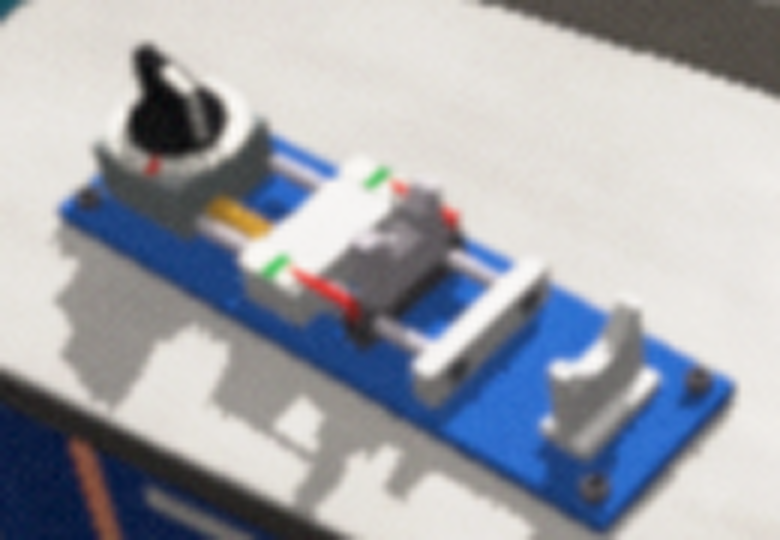

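The crop shows plate corners at (62,212), (605,528) and (735,385). The knob's white line points towards the fork, about 0.2–0.4 rad from it, and the red dial mark is at (153,167).

Run:
```python
import pickle
from h import *
f=pickle.load(open('pics/scene0.pkl','rb'))
P={}
for n,X,Y in [('L',62,207),('B',605,525),('R',737,385)]:
    P[n]=ray(f,(X+.5)/6-.5+195,(Y+.5)/6-.5+160,.01);print(n,P[n].round(4))
d=P['L']-P['B'];e=P['B']-P['R'];print(np.linalg.norm(d),np.linalg.norm(e))
a=np.arctan2(d[1],d[0]);print(np.degrees(a))
ex=np.array([np.cos(a),np.sin(a)]);ey=np.array([-ex[1],ex[0]])
o=np.mean([P['L'][:2]-.192*ex-.048*ey,P['B'][:2]+.128*ex-.048*ey,P['R'][:2]+.128*ex+.048*ey],0)
print('o',o,'knob',o+.15*ex,'seat',o-.047*ex)
w=arm.grab_frame('wrist');R=np.array(w['R']);ee=arm.get_obs()['ee_pos'];print(-R.T@w['t']-ee,R,w['fx'])
```

```text
L [0.4612 0.2251 0.01  ]
B [ 0.4289 -0.0888  0.01  ]
R [ 0.5198 -0.0985  0.01  ]
0.31561659446048385 0.09139097175358929
84.12313207664612
o [0.48805125 0.0321893 ] knob [0.50340989 0.18140094] seat [ 0.48323888 -0.01456368]
[0.00072909 0.08224863 0.14314155] [[ 9.99997405e-01 -1.42019830e-03 -1.78135461e-03]
 [-7.84873580e-04 -9.48811135e-01  3.15843021e-01]
 [-2.13872881e-03 -3.15840803e-01 -9.48809787e-01]] 323.7925500939874
```

>>> arm_command(xyz=[[-0.01,0.05,0],[-0.02,0.1,0],[-0.02,0.1,0],[-0.02,0.1,0]], rotation=[[0,0,0],[0,0,0],[0,0,0],[0,0,0]])

```text
t: 0.55
ee_pos: [0.5046, 0.1011, 0.2311]
ee_rot: [-0.0, 0.706, 0.708, -0.0]
force: [-0.7, -0.3, -0.1]
finger_gap: 0.0854
grip_force: 0.0
```

Run:
```python
from h import *
f=shot('wrist','w1')
for k in [(.5034,.1814,.082),(.488,.032,.01)]: print(proj(f,k))
print(arm.get_obs()['ee_pos'])
```

```text
[317.44922821  87.13961394]
[305.11700955 215.96431514]
[0.50483405 0.10018671 0.23113185]
```

View pics/w1.png

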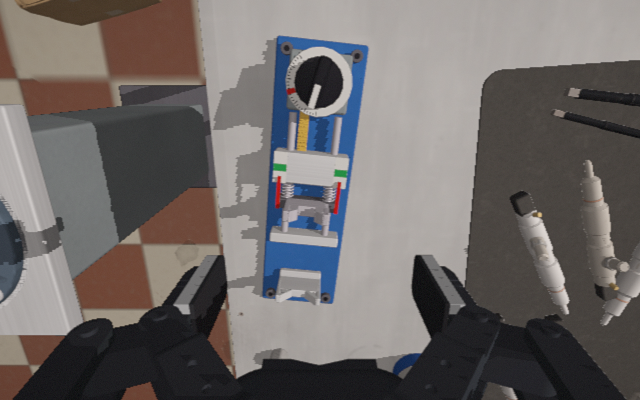

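The wrist view shows plate corners at about (278,38), (368,46), (264,301) and (334,303). The knob bar runs from (322,55) to the white end at (311,107), and the red mark is at (291,92).

```bash
cat >> h.py <<'E'
def plate(f,x0=250,x1=390,y0=20,y1=320):
    hsv=cv2.cvtColor(f["color"],cv2.COLOR_RGB2HSV)
    m=((hsv[...,0]>100)&(hsv[...,0]<125)&(hsv[...,1]>150)&(hsv[...,2]>60)).astype(np.uint8)
    m[:y0]=0;m[y1:]=0;m[:,:x0]=0;m[:,x1:]=0
    ys,xs=np.nonzero(m)
    W=np.array([ray(f,u,v,.01)[:2] for u,v in zip(xs,ys)],np.float32)
    return cv2.minAreaRect(W*1000)
E
python3 - <<'E'
import pickle
from h import *
f=pickle.load(open('pics/w1.pkl','rb'))
r=plate(f);print(r,cv2.boxPoints(r))
for u,v in[(278,38),(368,46),(264,301),(334,303)]:print(ray(f,u,v,.01).round(4))
# black bar: top z .082
a=ray(f,322,55,.082);b=ray(f,311,107,.082);print(a,b,(a+b)/2,np.degrees(np.arctan2(*(b-a)[1::-1])),np.linalg.norm(a-b))
x=cv2.resize(f["color"][35:125,270:370,::-1],None,fx=6,fy=6,interpolation=cv2.INTER_CUBIC);cv2.imwrite('pics/c2.png',x)
E
```

```text
((492.23760986328125, 68.71668243408203), (316.33905029296875, 93.41293334960938), 84.16382598876953) [[429.68985  -83.88368 ]
 [522.6186   -93.382324]
 [554.7854   221.31705 ]
 [461.85663  230.81569 ]]
[0.4626 0.2287 0.01  ]
[0.5551 0.2213 0.01  ]
[ 0.4316 -0.0907  0.01  ]
[ 0.5251 -0.0937  0.01  ]
[0.50719653 0.20688173 0.082     ] [0.49775749 0.16487451 0.082     ] [0.50247701 0.18587812 0.082     ] -102.66404831160007 0.0430546426913158
```

View pics/c2.png

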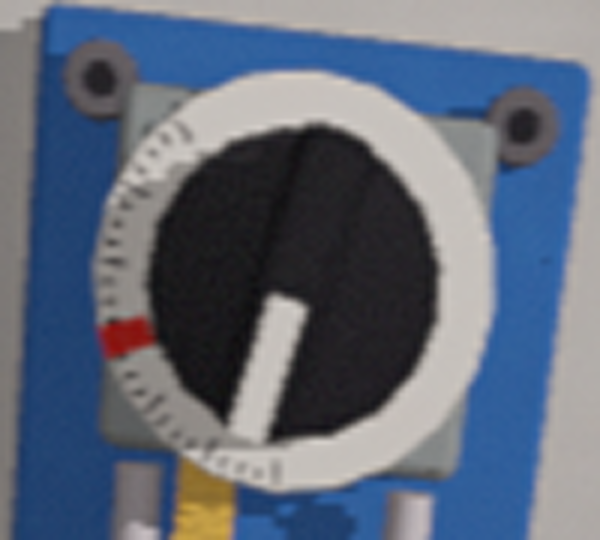

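Run:
```python
import pickle
from h import *
f=pickle.load(open('pics/w1.pkl','rb'))
c=lambda X,Y,z:ray(f,(X+.5)/6-.5+270,(Y+.5)/6-.5+35,z)
for z in(.045,.05,.053):
  o=c(295,280,z);m=c(126,337,z);d=m-o;print(z,o,np.degrees(np.arctan2(d[1],d[0])),np.linalg.norm(c(95,280,z)-c(495,280,z)))
a=c(288,300,.082);b=c(248,440,.082);d=b-a;print(a,b,np.degrees(np.arctan2(d[1],d[0])))
```

```text
0.045 [0.50444897 0.18653094 0.045     ] -162.23045561101384 0.0641241696988566
0.05 [0.50445738 0.18648396 0.05      ] -162.23045561101387 0.06315053516057607
0.053 [0.50446242 0.18645578 0.053     ] -162.23045561101395 0.06256635443760766
[0.5035151  0.18348201 0.082     ] [0.49767955 0.16409702 0.082     ] -106.75361109346206
```

>>> arm_command(xyz=[[0,0.04,0],[0,0.08,-0.02],[0,0.086,-0.06],[0,0.086,-0.1],[0,0.086,-0.1]], rotation=[[0,0,-8],[0,0,-16.5],[0,0,-16.5],[0,0,-16.5],[0,0,-16.5]], hand=0.6)

```text
t: 1.1
ee_pos: [0.5022, 0.184, 0.1268]
ee_rot: [-0.001, 0.802, 0.598, -0.004]
force: [-1.6, -0.2, 0.6]
finger_gap: 0.0511
grip_force: 0.0
```

Run:
```python
from h import *
f=shot('wrist','w2')
o=arm.get_obs();print(o['ee_pos'],o['qpos'],o['force'])
```

```text
[0.50370859 0.1843907  0.12971722] [ 3.50999835e-01  3.14652561e-01 -1.74468113e-01  1.08670641e+00
 -1.47630971e-04  2.21109945e+00] [0.26139777 0.06017014 0.69648836]
```

View pics/w2.png

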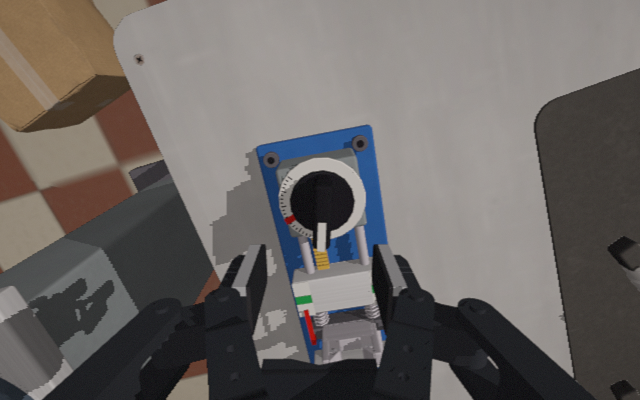

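The knob is centred at (322,203) with its line vertical in view, so it is aligned with the fingers. Turning from here would run joint 6 past its range, so I'll take the equivalent grasp half a turn round.

>>> arm_command(xyz=[[0,0,0],[0,0,0],[0,0,0],[0,0,0],[0,0,0]], rotation=[[0,0,8.5],[0,0,17],[0,0,25.5],[0,0,34],[0,0,42.5]])

```text
t: 1.65
ee_pos: [0.5067, 0.1853, 0.1341]
ee_rot: [0.001, 0.528, 0.849, 0.001]
force: [0.9, 0.3, -1.3]
finger_gap: 0.0511
grip_force: 0.0
```

>>> arm_command(xyz=[[0,0,0],[0,0,0],[0,0,0],[0,0,0],[0,0,0]], rotation=[[0,0,8.5],[0,0,17],[0,0,25.5],[0,0,34],[0,0,42.5]])

```text
t: 2.15
ee_pos: [0.5067, 0.1854, 0.1342]
ee_rot: [0.002, 0.184, 0.983, 0.001]
force: [0.1, -0.1, -0.9]
finger_gap: 0.0512
grip_force: 0.0
```

>>> arm_command(xyz=[[0,0,0],[0,0,0],[0,0,0],[0,0,0],[0,0,0]], rotation=[[0,0,8.5],[0,0,17],[0,0,25.5],[0,0,34],[0,0,42.5]])

```text
t: 2.65
ee_pos: [0.5067, 0.1853, 0.1341]
ee_rot: [0.002, -0.184, 0.983, 0.0]
force: [-0.2, 0.2, 0.1]
finger_gap: 0.051
grip_force: 0.0
```

>>> arm_command(xyz=[[0,0,0],[0,0,0],[0,0,0],[0,0,0],[0,0,0]], rotation=[[0,0,8.5],[0,0,17],[0,0,25.5],[0,0,34],[0,0,42.5]])

```text
t: 3.15
ee_pos: [0.5067, 0.1853, 0.1342]
ee_rot: [0.002, -0.528, 0.849, -0.0]
force: [-0.4, 0.6, -0.4]
finger_gap: 0.0513
grip_force: 0.0
```

>>> arm_command(xyz=[[0,0,0],[0,0,0],[0,0,0],[0,0,0]], rotation=[[0,0,8.5],[0,0,10],[0,0,10],[0,0,10]])

```text
t: 3.55
ee_pos: [0.5055, 0.1857, 0.1323]
ee_rot: [0.001, -0.597, 0.802, -0.0]
force: [0.2, 0.8, 0.0]
finger_gap: 0.0511
grip_force: 0.0
```

Run:
```python
import pickle
from h import *
f=pickle.load(open('pics/w2.pkl','rb'))
o=ray(f,322,202,.05);a=ray(f,321,220,.082);b=ray(f,320.5,248,.082);d=b-a
print(o,a,b,np.degrees(np.arctan2(d[1],d[0])))
s=arm.get_obs();print(s['ee_pos'],s['ee_rot'],s['qpos'])
```

```text
[0.50420938 0.18491526 0.05      ] [0.50351665 0.1849316  0.082     ] [0.49758398 0.16607521 0.082     ] -107.46483165012563
[0.50554576 0.18574603 0.13227329] [ 6.54861428e-04 -5.96749248e-01  8.02427475e-01 -2.33372822e-04] [ 3.52149490e-01  3.11729507e-01 -1.71739060e-01  1.08593946e+00
 -7.64942619e-05 -9.26738583e-01]
```

>>> arm_command(xyz=[[-0.001,0,-0.03],[-0.001,0,-0.06],[-0.001,0,-0.075],[-0.001,0,-0.075],[-0.001,0,-0.075]], rotation=[[0,0,0],[0,0,0],[0,0,0],[0,0,0],[0,0,0]])

```text
t: 4.05
ee_pos: [0.5042, 0.186, 0.0568]
ee_rot: [0.0, -0.598, 0.802, -0.0]
force: [-0.5, 0.1, 0.4]
finger_gap: 0.0511
grip_force: 0.0
```

>>> arm_command(xyz=[[0,0,0],[0,0,0],[0,0,0],[0,0,0],[0,0,0]], rotation=[[0,0,0],[0,0,0],[0,0,0],[0,0,0],[0,0,0]], hand=0, force=70)

```text
t: 4.55
ee_pos: [0.5044, 0.1862, 0.0574]
ee_rot: [0.001, -0.598, 0.801, -0.0]
force: [-1.8, -0.0, 6.3]
finger_gap: 0.0109
grip_force: 68.1
```

>>> arm_command(xyz=[[0,0,0],[0,0,0],[0,0,0],[0,0,0],[0,0,0]], rotation=[[0,0,-6],[0,0,-12],[0,0,-18],[0,0,-24],[0,0,-30]])

```text
t: 5.05
ee_pos: [0.5052, 0.1858, 0.0574]
ee_rot: [0.001, -0.368, 0.93, -0.001]
force: [2.9, -4.2, 4.4]
finger_gap: 0.0107
grip_force: 68.0
```

>>> arm_command(xyz=[[0,0,0],[0,0,0],[0,0,0],[0,0,0],[0,0,0]], rotation=[[0,0,-6],[0,0,-12],[0,0,-18],[0,0,-24],[0,0,-28]])

```text
t: 5.55
ee_pos: [0.5057, 0.185, 0.0574]
ee_rot: [0.002, -0.132, 0.991, -0.001]
force: [4.6, -8.3, 3.1]
finger_gap: 0.0107
grip_force: 68.1
```

>>> arm_command(xyz=[[0,0,0],[0,0,0]], rotation=[[0,0,0],[0,0,0]])

```text
t: 5.75
ee_pos: [0.5057, 0.185, 0.0574]
ee_rot: [0.002, -0.134, 0.991, -0.001]
force: [4.5, -7.4, 3.8]
finger_gap: 0.0111
grip_force: 68.4
```

>>> arm_command(xyz=[[0,0,0],[0,0,0],[0,0,0],[0,0,0.04],[0,0,0.08]], rotation=[[0,0,0],[0,0,0],[0,0,0],[0,0,0],[0,0,0]], hand=0.6)

```text
t: 6.25
ee_pos: [0.5028, 0.1858, 0.1363]
ee_rot: [-0.002, -0.135, 0.991, -0.0]
force: [1.5, 1.1, -0.6]
finger_gap: 0.0509
grip_force: 0.0
```

>>> arm_command(xyz=[[0,0,0.04],[0,-0.05,0.07],[0,-0.08,0.07],[0,-0.1,0.07],[0,-0.1,0.07]], rotation=[[0,0,0],[0,0,-8],[0,0,-16],[0,0,-24],[0,0,-32]], hand=1)

```text
t: 6.75
ee_pos: [0.5038, 0.0839, 0.2068]
ee_rot: [0.0, 0.148, 0.989, -0.0]
force: [-0.3, -0.6, -0.1]
finger_gap: 0.0856
grip_force: 0.0
```

Run:
```python
from h import *
f=shot('wrist','w3'); f2=shot('scene','s3')
for k in [(.5043,.186,.082),(.489,.037,.01)]: print(proj(f,k),proj(f2,k))
s=arm.get_obs();print(s['ee_pos'],s['ee_rot'],s['qpos'],s['force'])
```

```text
[434.68285998 149.67423609] [221.35468506 170.0713827 ]
[272.22858923 163.66386225] [266.96191013 212.33335974]
[0.50386961 0.08548811 0.20647398] [6.88092402e-05 1.45098253e-01 9.89417244e-01 9.67883675e-05] [ 1.67977704e-01  2.23907447e-01 -9.67098183e-02  1.24998844e+00
  1.41684506e-04  4.59202272e-01] [-0.22822315 -0.52936264  0.06530904]
```

View pics/w3.png

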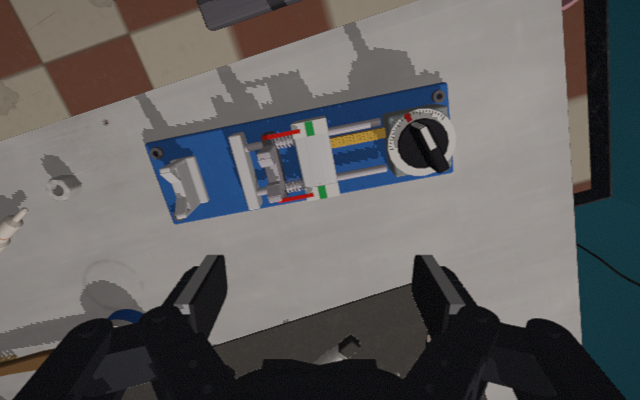

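The line now runs from (433,148) to (418,126), with the mark at about (408,118), so it is near the mark. I'll measure it with the parallax corrected and refit the plate from this view.

Run:
```python
import pickle
from h import *
from scipy import ndimage
f=pickle.load(open('pics/w3.pkl','rb'));c=f['color'].astype(int)
r=plate(f,140,470,75,235);print(r)
sub=np.zeros(c.shape[:2],bool);sub[100:180,380:465]=1
red=sub&(c[...,0]>130)&(c[...,1]<70)&(c[...,2]<70)
m=np.argwhere(red).mean(0)[::-1];print('mark px',m)
# white line: bright comp inside the disc
w=sub&(c.min(2)>150);yy,xx=np.mgrid[:400,:640];w&=np.hypot(xx-424,yy-138)<21
l,n=ndimage.label(w)
for i in range(1,n+1):
    p=np.argwhere(l==i)[:,::-1]
    if len(p)>20:
        W=np.array([ray(f,u,v,.082)[:2] for u,v in p]);k=W.mean(0);_,_,V=np.linalg.svd(W-k);print(len(p),p.mean(0),k,np.degrees(np.arctan2(*V[0][::-1])),p.min(0),p.max(0))
k=np.array([.5043,.186])
for z in(.04,.045,.05,.053): d=ray(f,*m,z)[:2]-k;print(z,np.degrees(np.arctan2(d[1],d[0])),np.linalg.norm(d))
cv2.imwrite('pics/c3.png',cv2.resize(f["color"][75:230,140:465,::-1],(800,382),interpolation=cv2.INTER_CUBIC))
```

```text
((491.6884460449219, 68.163330078125), (316.189208984375, 94.17243194580078), 84.14634704589844)
mark px [nan nan]
109 [427.9266055  137.80733945] [0.49290251 0.18250196] 14.082591317235652 [422 127] [434 148]
0.04 nan nan
0.045 nan nan
0.05 nan nan
0.053 nan nan<stdin>:8: RuntimeWarning: Mean of empty slice.
  ret = um.true_divide(
```

View pics/c3.png

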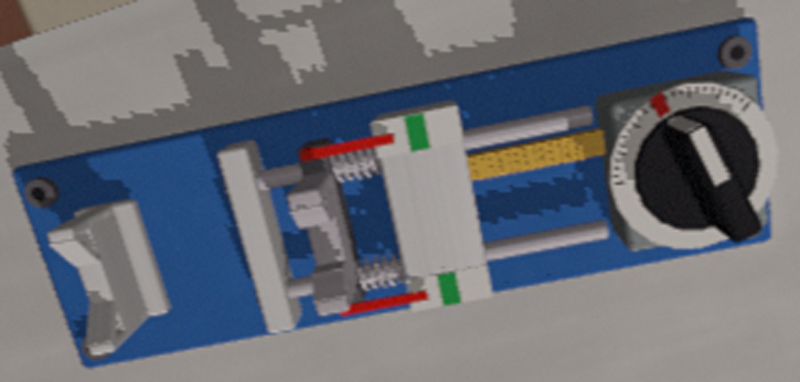

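>>> arm_command(xyz=[[0,-0.04,0.02],[0,-0.085,0.04],[0,-0.13,0.045],[-0.005,-0.175,0.045],[-0.005,-0.22,0.045]], rotation=[[0,0,-8],[0,0,-16],[0,0,-24],[0,0,-32],[0,0,-40]])

```text
t: 7.35
ee_pos: [0.4986, -0.135, 0.2516]
ee_rot: [0.0, 0.473, 0.881, 0.0]
force: [0.0, 0.4, 0.4]
finger_gap: 0.0855
grip_force: 0.0
```

>>> arm_command(xyz=[[0,-0.04,0],[0,-0.08,0],[-0.005,-0.12,0],[-0.005,-0.145,0],[-0.005,-0.145,0]], rotation=[[0,0,-8],[0,0,-8],[0,0,-8],[0,0,-8],[0,0,-8]])

```text
t: 7.85
ee_pos: [0.494, -0.2813, 0.2506]
ee_rot: [-0.0, 0.533, 0.846, -0.0]
force: [-0.5, 0.3, 0.2]
finger_gap: 0.0853
grip_force: 0.0
```

Run:
```python
import pickle
from h import *
f=pickle.load(open('pics/w3.pkl','rb'))
k=np.array([.5043,.186])
for z in(.045,.05): d=ray(f,407.8,116.9,z)[:2]-k;print(z,np.degrees(np.arctan2(d[1],d[0])),np.linalg.norm(d))
f=shot('wrist','w4')
s=arm.get_obs();print(s['ee_pos'],s['ee_rot'],s['qpos'],s['t'])
```

```text
0.045 -164.58262626256007 0.027678940095996373
0.05 -162.82462183524896 0.02880519486825783
[ 0.49397029 -0.27974698  0.25066586] [-4.81307483e-04  5.32751720e-01  8.46271452e-01  4.42820620e-05] [-5.15361195e-01  3.08136428e-01  1.33361854e-01  1.39697921e+00
  1.33202075e-04  6.08336548e-01] 7.9
```

View pics/w4.png

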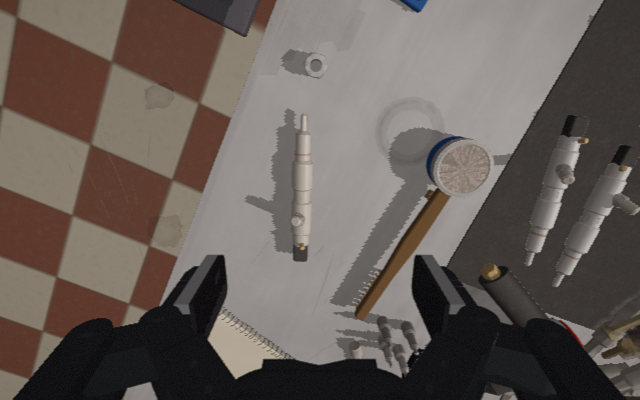

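The injector runs from nozzle tip (304,114) to connector end (300,260). The nut is at (316,64), the tin at (460,165) and the brush further right, so all are clear of the grasp.

Run:
```python
import pickle
from h import *
f=pickle.load(open('pics/w4.pkl','rb'))
a=ray(f,304.3,114,.0125);b=ray(f,300.5,260.5,.014);d=a-b
print(a,b,np.linalg.norm(d),np.degrees(np.arctan2(d[1],d[0])),(a+b)/2)
# edges of body by row: bright mask
g=f['color'].astype(int).min(2)
for v in range(140,250,8): print(v,[int(x) for x in g[v,284:322:1]]) if v in(164,188,204) else None
# shoulder, tip etc by position
u=d/np.linalg.norm(d)
for s in(-.095,-.037,0,.072,.095): print(s,proj(f,(a+b)/2-u*s))
```

```text
[ 0.4576948  -0.24311654  0.0125    ] [ 0.53251618 -0.4176523   0.014     ] 0.18990318622706492 113.20423149098251 [ 0.49510549 -0.33038442  0.01325   ]
164 [101, 102, 102, 102, 102, 102, 103, 100, 84, 76, 79, 87, 95, 103, 109, 117, 127, 132, 137, 141, 145, 149, 151, 147, 144, 144, 146, 154, 151, 146, 146, 146, 147, 148, 146, 148, 147, 148]
188 [99, 101, 101, 101, 100, 99, 103, 101, 92, 81, 81, 93, 103, 115, 125, 134, 140, 146, 153, 158, 164, 172, 179, 178, 173, 167, 162, 155, 149, 147, 146, 147, 147, 147, 148, 147, 147, 147]
204 [99, 99, 98, 100, 99, 100, 99, 89, 78, 80, 84, 91, 97, 104, 112, 119, 124, 132, 137, 138, 141, 143, 146, 142, 142, 156, 160, 149, 140, 145, 146, 146, 145, 145, 143, 146, 146, 145]
-0.095 [304.30112096 113.95678393]
-0.037 [303.01949831 163.36670975]
0 [302.26152769 192.58847188]
0.072 [300.90349585 244.94417301]
0.095 [300.49916299 260.53226875]
```

>>> arm_command(xyz=[[0.001,-0.03,-0.03],[0.001,-0.05,-0.07],[0.001,-0.051,-0.11],[0.001,-0.051,-0.15],[0.001,-0.051,-0.18]], rotation=[[0,0,-2.4],[0,0,-2.4],[0,0,-2.4],[0,0,-2.4],[0,0,-2.4]], hand=0.8)

```text
t: 8.4
ee_pos: [0.4945, -0.3279, 0.0689]
ee_rot: [-0.001, 0.549, 0.836, 0.0]
force: [1.2, -0.1, -0.2]
finger_gap: 0.0682
grip_force: 0.0
```

>>> arm_command(xyz=[[0,0,-0.02],[0,0,-0.04],[0,0,-0.055],[0,0,-0.06],[0,0,-0.06]], rotation=[[0,0,0],[0,0,0],[0,0,0],[0,0,0],[0,0,0]])

```text
t: 8.9
ee_pos: [0.495, -0.3286, 0.0109]
ee_rot: [-0.001, 0.55, 0.835, 0.0]
force: [-1.3, -1.2, 0.2]
finger_gap: 0.068
grip_force: 0.0
```

Run:
```python
from h import *
f=shot('wrist','w5')
s=arm.get_obs();print(s['ee_pos'],s['ee_rot'],s['qpos'],s['t'],s['force'])
```

```text
[ 0.49542057 -0.32919262  0.0116201 ] [-5.45836127e-05  5.50279435e-01  8.34980562e-01  3.66248511e-05] [-5.86518573e-01  5.06162344e-01 -2.01346141e-01  8.63397288e-01
  7.28321817e-05  5.78879149e-01] 8.95 [ 0.13469844 -0.34154725 -0.21722516]
```

View pics/w5.png

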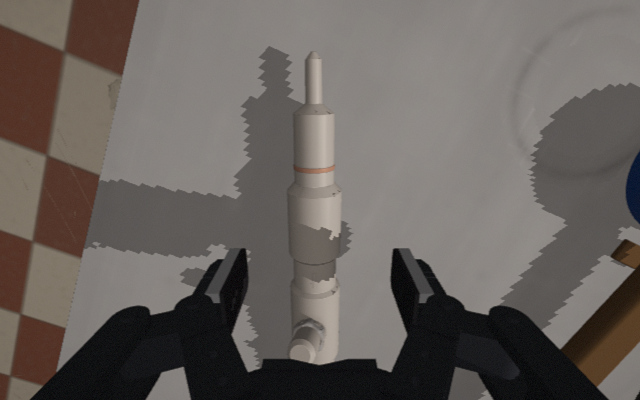

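The injector lies upright in view, centred on column 314 between the fingers, with its tip at (314,53) and the shoulder step near row 187. I'll check the position along the axis.

Run:
```python
import pickle
from h import *
f=pickle.load(open('pics/w5.pkl','rb'))
a=ray(f,313.5,52,.0125);b=ray(f,315,240,.02);c=ray(f,315,188,.0205);t=np.array([.4954,-.3292])
w=np.radians(113.2);u=np.array([np.cos(w),np.sin(w)]);n=np.array([-u[1],u[0]])
for p in(a,b,c): d=p[:2]-t;print(p,d@u,d@n)
print(np.degrees(np.arctan2(*(a-b)[1::-1])))
```

```text
[ 0.45647808 -0.24237174  0.0125    ] 0.09513990171147438 0.0015692192658024377
[ 0.48837559 -0.31588074  0.02      ] 0.015009412166190242 0.0012093729049447424
[ 0.47855996 -0.29269254  0.0205    ] 0.04018929903765319 0.00109645763997893
113.45729955315274
```

>>> arm_command(xyz=[[-0.001,-0.001,-0.004],[-0.001,-0.001,-0.007],[-0.001,-0.001,-0.007]], rotation=[[0,0,0],[0,0,0],[0,0,0]])

```text
t: 9.25
ee_pos: [0.4939, -0.331, 0.0043]
ee_rot: [-0.0, 0.551, 0.834, -0.0]
force: [-0.3, 0.3, -0.4]
finger_gap: 0.0682
grip_force: 0.0
```

>>> arm_command(xyz=[[0,0,0],[0,0,0],[0,0,0],[0,0,0],[0,0,0]], rotation=[[0,0,0],[0,0,0],[0,0,0],[0,0,0],[0,0,0]], hand=0, force=70)

```text
t: 9.75
ee_pos: [0.4939, -0.3311, 0.0047]
ee_rot: [0.0, 0.551, 0.834, -0.0]
force: [-1.9, -0.5, 5.6]
finger_gap: 0.0229
grip_force: 69.6
```

>>> arm_command(xyz=[[0,0,0.02],[0,0,0.05],[0,0,0.09],[0,0,0.13],[0,0.02,0.145]], rotation=[[0,0,0],[0,0,0],[0,0,0],[0,0,0],[0,0,0]])

```text
t: 10.25
ee_pos: [0.4953, -0.313, 0.1526]
ee_rot: [0.003, 0.552, 0.834, -0.0]
force: [0.7, -0.3, -3.9]
finger_gap: 0.0226
grip_force: 69.6
```

>>> arm_command(xyz=[[0,0.03,0],[0,0.06,0],[-0.005,0.1,0],[-0.005,0.14,0],[-0.005,0.18,0]], rotation=[[0,0,-3],[0,0,-8],[0,0,-14],[0,0,-20],[0,0,-26]])

```text
t: 10.75
ee_pos: [0.4877, -0.1288, 0.1482]
ee_rot: [-0.001, 0.726, 0.687, -0.0]
force: [1.1, -0.0, -3.6]
finger_gap: 0.0231
grip_force: 69.6
```

>>> arm_command(xyz=[[0,0.03,0],[-0.005,0.06,0],[-0.005,0.09,0],[-0.005,0.11,0],[-0.005,0.118,0]], rotation=[[0,0,-3],[0,0,-3],[0,0,-3],[0,0,-3],[0,0,-3]])

```text
t: 11.25
ee_pos: [0.4828, -0.0108, 0.1484]
ee_rot: [-0.001, 0.742, 0.671, -0.0]
force: [0.3, -0.8, -4.0]
finger_gap: 0.0231
grip_force: 69.6
```

>>> arm_command(xyz=[[0,0,0],[0,0,0]], rotation=[[0,0,0],[0,0,0]])

```text
t: 11.45
ee_pos: [0.4836, -0.0132, 0.1489]
ee_rot: [-0.0, 0.742, 0.67, -0.0]
force: [-0.2, -0.9, -4.0]
finger_gap: 0.0231
grip_force: 69.6
```

Run:
```python
from h import *
f=shot('wrist','w6');g=shot('side','d6')
s=arm.get_obs();print(s['ee_pos'],s['ee_rot'],s['t'],s['force'],s['wrist_torque'],s['finger_gap'])
o=cv2.resize(g['color'][150:250,230:350,::-1],(480,400),interpolation=cv2.INTER_CUBIC)
w=f['color'][:,100:540,::-1]
w=cv2.resize(w,None,fx=.727,fy=1); w=w[:400,:320]
cv2.imwrite('pics/c6.png',np.hstack([w,o]))
```

```text
[ 0.48384306 -0.01374486  0.14905786] [-9.13621076e-05  7.42876265e-01  6.69428707e-01 -2.31641001e-04] 11.55 [ 0.81920291 -0.61515241 -4.14423737] [ 0.05418595 -0.01121129 -0.01857349] 0.022720689519485963
```

View pics/c6.png

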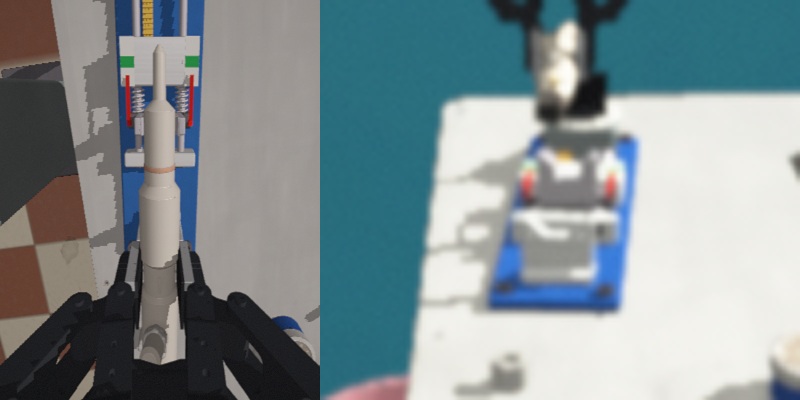

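The injector hangs level over the fixture, lined up along it with the nozzle over the fork. I've already viewed 11 pictures, one over the limit of 10, so I'll view no more and work from forces and computed measurements.

>>> arm_command(xyz=[[0,0,-0.03],[0,0,-0.06],[0,0,-0.075],[0,0,-0.075],[0,0,-0.075]], rotation=[[0,0,0],[0,0,0],[0,0,0],[0,0,0],[0,0,0]])

```text
t: 12.05
ee_pos: [0.4841, -0.0136, 0.0746]
ee_rot: [-0.0, 0.743, 0.669, -0.0]
force: [1.4, -0.8, -4.5]
finger_gap: 0.0225
grip_force: 69.6
```

Run:
```python
import pickle
from h import *
f=pickle.load(open('pics/w6.pkl','rb'));c=f['color'].astype(int)
# plate edges along rows, lateral coordinate in fixture frame
o=np.array([.4887,.0366]);a=np.radians(84.15);ex=np.array([np.cos(a),np.sin(a)]);ey=np.array([-ex[1],ex[0]])
hsv=cv2.cvtColor(f["color"],cv2.COLOR_RGB2HSV);m=(hsv[...,0]>100)&(hsv[...,0]<125)&(hsv[...,1]>150)&(hsv[...,2]>60)
for v in(10,60,110,150,200,230):
    x=np.nonzero(m[v,240:420])[0]+240
    if len(x): print(v,x.min(),x.max(),[( (ray(f,u,v,.01)[:2]-o)@ey).round(4) for u in(x.min()-.5,x.max()+.5)])
# injector edges at z of axis ~ .149-.0047+.0125
for v in(60,80,120,140,200,240):
    r=c[v,280:360];s=(r[:,0]>r[:,2]+4)&(r.min(1)>70);x=np.nonzero(s)[0]+280
    if len(x): print('inj',v,x.min(),x.max(),((ray(f,x.mean(),v,.157)[:2]-o)@ey).round(4))
s=arm.get_obs();d=s['ee_pos'][:2]-o;print(d@ex,d@ey,s['ee_pos'],s['force'])
```

```text
10 259 379 [np.float64(0.0464), np.float64(-0.0472)]
60 262 377 [np.float64(0.0461), np.float64(-0.0476)]
110 264 374 [np.float64(0.0467), np.float64(-0.0472)]
150 267 372 [np.float64(0.046), np.float64(-0.0472)]
200 269 369 [np.float64(0.0466), np.float64(-0.0468)]
230 271 368 [np.float64(0.0463), np.float64(-0.0473)]
inj 60 284 353 -0.0002
inj 80 280 359 -0.001
inj 120 286 345 0.0
inj 140 299 352 -0.0013
inj 200 292 346 -0.0004
inj 240 289 350 -0.0006
-0.05042168836264744 -0.0005439720961837195 [ 0.48410194 -0.01361454  0.07458042] [ 1.35302887 -0.80288138 -4.45282272]
```

>>> arm_command(xyz=[[0,0,-0.008],[0,0,-0.016],[0,0,-0.021],[0,0,-0.022],[0,0,-0.022]], rotation=[[0,0,0],[0,0,0],[0,0,0],[0,0,0],[0,0,0]])

```text
t: 12.55
ee_pos: [0.4838, -0.0129, 0.0521]
ee_rot: [-0.0, 0.743, 0.67, -0.0]
force: [-0.4, -0.2, -4.9]
finger_gap: 0.0227
grip_force: 69.8
```

>>> arm_command(xyz=[[0,0,-0.001],[0,0,-0.0015],[0,0,-0.002],[0,0,-0.002]], rotation=[[0,0,0],[0,0,0],[0,0,0],[0,0,0]])

```text
t: 12.95
ee_pos: [0.4839, -0.013, 0.0503]
ee_rot: [-0.0, 0.743, 0.67, -0.0]
force: [0.2, -0.6, -3.5]
finger_gap: 0.0227
grip_force: 69.8
```

Not quite in contact yet, so I'll creep down.

>>> arm_command(xyz=[[0,0,-0.0005],[0,0,-0.001],[0,0,-0.001],[0,0,-0.001]], rotation=[[0,0,0],[0,0,0],[0,0,0],[0,0,0]])

```text
t: 13.35
ee_pos: [0.4841, -0.013, 0.0496]
ee_rot: [0.0, 0.743, 0.67, 0.0]
force: [-1.7, 0.8, 3.6]
finger_gap: 0.0224
grip_force: 70.7
```

Seated: upward load of about 8 N. Now I'll slide it slowly along the fixture's +x.

>>> arm_command(xyz=[[0.0002,0.002,0.0002],[0.0004,0.004,0.0003],[0.0006,0.006,0.0003],[0.0008,0.008,0.0003],[0.0009,0.009,0.0003]], rotation=[[0,0,0],[0,0,0],[0,0,0],[0,0,0],[0,0,0]])

```text
t: 13.85
ee_pos: [0.485, -0.0039, 0.0496]
ee_rot: [0.0, 0.743, 0.67, -0.0]
force: [-0.4, -2.8, 0.2]
finger_gap: 0.0233
grip_force: 70.4
```

>>> arm_command(xyz=[[0.0001,0.001,0],[0.0002,0.002,0],[0.0003,0.003,0],[0.0003,0.003,0]], rotation=[[0,0,0],[0,0,0],[0,0,0],[0,0,0]])

```text
t: 14.25
ee_pos: [0.4852, -0.001, 0.0496]
ee_rot: [0.0, 0.743, 0.67, -0.0]
force: [-0.3, -4.0, -0.2]
finger_gap: 0.0228
grip_force: 70.4
```

>>> arm_command(xyz=[[0.0001,0.001,0],[0.0002,0.002,0],[0.0003,0.003,0],[0.0003,0.003,0]], rotation=[[0,0,0],[0,0,0],[0,0,0],[0,0,0]])

```text
t: 14.65
ee_pos: [0.4855, 0.0017, 0.0496]
ee_rot: [0.0, 0.743, 0.67, -0.0]
force: [0.6, -5.1, 0.7]
finger_gap: 0.023
grip_force: 70.5
```

>>> arm_command(xyz=[[0.0001,0.001,0],[0.0002,0.002,0],[0.0003,0.003,0],[0.0004,0.004,0],[0.0004,0.004,0]], rotation=[[0,0,0],[0,0,0],[0,0,0],[0,0,0],[0,0,0]])

```text
t: 15.15
ee_pos: [0.4858, 0.0051, 0.0496]
ee_rot: [0.001, 0.743, 0.67, -0.001]
force: [0.1, -8.6, 0.4]
finger_gap: 0.0229
grip_force: 70.5
```

Run:
```python
from h import *
from scipy import ndimage
F=[]
for i in range(4): s=arm.get_obs();F.append(s['force']);f=shot('wrist','w7')
print(np.mean(F,0),s['ee_pos'])
o=np.array([.4887,.0366]);a=np.radians(84.15);ex=np.array([np.cos(a),np.sin(a)]);ey=np.array([-ex[1],ex[0]])
h=cv2.cvtColor(f["color"],cv2.COLOR_RGB2HSV);H,S,V=[h[...,i].astype(int) for i in range(3)]
for n,m in(('green',(H>50)&(H<80)&(S>120)&(V>60)),('red',((H<6)|(H>174))&(S>170)&(V>90))):
    m[:,:230]=0;m[:,410:]=0
    l,k=ndimage.label(m)
    for i in range(1,k+1):
        p=np.argwhere(l==i)
        if len(p)<15: continue
        W=np.array([(ray(f,u,v,.05)[:2]-o) for v,u in p]);X=W@ex;Y=W@ey
        print(n,len(p),'x',X.min().round(4),X.max().round(4),'y',Y.min().round(4),Y.max().round(4),p.min(0),p.max(0))
```

```text
[-0.48350611 -8.60091122  0.75883759] [0.4857822  0.00514704 0.04956771]
green 462 x 0.0451 0.0519 y 0.0233 0.0358 [ 82 231] [ 99 261]
green 441 x 0.0453 0.0517 y -0.0366 -0.0243 [ 82 375] [ 98 404]
red 649 x 0.0125 0.0469 y -0.0326 -0.0282 [ 94 380] [173 394]
red 632 x 0.0127 0.0467 y 0.0276 0.0316 [ 95 243] [173 256]
```

The pointer tips stand 1.5–2 mm inside the green bands, which fits about 7 mm of travel. I'll press 2.5 mm more to reach mid-band, about 10 N.

>>> arm_command(xyz=[[0.0001,0.001,0],[0.0002,0.002,0],[0.0003,0.0027,0],[0.0003,0.0027,0],[0.0003,0.0027,0]], rotation=[[0,0,0],[0,0,0],[0,0,0],[0,0,0],[0,0,0]])

```text
t: 15.85
ee_pos: [0.486, 0.0074, 0.0496]
ee_rot: [0.001, 0.743, 0.669, -0.001]
force: [-0.2, -11.9, 1.1]
finger_gap: 0.0227
grip_force: 70.5
```

>>> arm_command(xyz=[[0,0,0],[0,0,0],[0,0,0],[0,0,0],[0,0,0]], rotation=[[0,0,0],[0,0,0],[0,0,0],[0,0,0],[0,0,0]])

```text
t: 16.35
ee_pos: [0.486, 0.0074, 0.0496]
ee_rot: [0.001, 0.743, 0.669, -0.001]
force: [-0.2, -10.5, 1.0]
finger_gap: 0.0231
grip_force: 70.5
```

Run:
```python
from h import *
F=[]
for i in range(4): s=arm.get_obs();F.append(s['force']);f=shot('wrist','w8')
print(np.mean(F,0),s['ee_pos'],s['grip_force'],s['t'])
o=np.array([.4887,.0366]);a=np.radians(84.15);ex=np.array([np.cos(a),np.sin(a)]);ey=np.array([-ex[1],ex[0]])
h=cv2.cvtColor(f["color"],cv2.COLOR_RGB2HSV);H,S,V=[h[...,i].astype(int) for i in range(3)]
from scipy import ndimage
for n,m in(('green',(H>50)&(H<80)&(S>120)&(V>60)),('red',((H<6)|(H>174))&(S>170)&(V>90))):
    m[:,:220]=0;m[:,420:]=0
    l,k=ndimage.label(m)
    for i in range(1,k+1):
        p=np.argwhere(l==i)
        if len(p)<15: continue
        X=np.array([(ray(f,u,v,.05)[:2]-o)@ex for v,u in p])
        print(n,len(p),X.min().round(4),X.max().round(4),p.min(0),p.max(0))
```

```text
[ -0.41336311 -10.65046092   1.34130748] [0.48602062 0.0073977  0.04957662] 70.51897644996643 16.5
green 397 0.0453 0.0522 [ 87 232] [104 262]
green 389 0.0455 0.052 [ 87 375] [103 404]
red 647 0.0148 0.0492 [ 94 380] [173 394]
red 635 0.015 0.049 [ 95 243] [173 256]
```

Both pointers are at mid-band with about 10.6 N of push, and the grip is holding. Handing in.

```bash
python3 -c "
from station import arm
print(arm.sign_off())"
```

```text
the job is handed in; nothing more can be done
None
```

The job is handed in: the knob is on its mark, and the injector is seated in both notches, still gripped and pressed with about 10.6 N, with both pointers mid-band at 16.5 s of the 58 s limit; the tin, nut and brush were not touched, but I viewed 11 pictures, one over your limit of 10.

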